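Pry the snap-fit cover off a drive enclosure

TASK

Pry the snapped-in cover off the drive enclosure by levering it up with the blade of the cranked pry tool in the enclosure's notch, keeping the gripper off the cover until it has snapped free. Then put the tool down on the bench, lift the loose cover off and lay it flat, outer side up, in the middle of the black mat. Lay the cover down rather than dropping it, and leave the screwdriver, the circuit board and the slide box where they are.

Things in the scene. Friction and masses are not known exactly. Their poses are not given: they have to be found in the camera images.
- enclosure: Fixed grey metal drive enclosure, a box 118 (x) x 96 (y) x 55 mm high; the cover fills an open pocket in its top. Origin: centre of its underside on the bench; z up; -x is the front wall with the notch, turned roughly towards the robot. Front wall 8 mm thick, outer face at x=-59 mm. Pocket: x -51 to 50, y -33 to 33, hollow under the cover down to z=20.
- notch (a point): Middle of the outer edge of the notch's sill, enclosure frame (-59, 0, 43) mm. The notch is cut right through the front wall, 30 mm wide (y), open at the top (z 43 to 55). Its flat sill, x -59 to -51, is the fulcrum. The snapped-in cover's edge starts at x about -49.5, its underside at z=49: the blade goes in over the sill, pointing slightly down, under the cover.
- rib (a point): Top front edge of a black connector rib under the cover, enclosure frame (-23, 0, 43) mm, 30 mm wide (y): a blade pushed in through the notch, end low, stops against its front face at x=-23.
- catch (a point): Midway between two sprung catches in the pocket's side walls, enclosure frame (-31, 0, 43) mm. Together they hold the cover down with about 18 N. Once its front edge is levered up about 7 mm they let go and push it on: the cover then stays propped on them, tilted about its far edge (0.15 rad), the front edge about 14 mm above the enclosure's top, loose.
- cover: White plastic snap-fit cover, five dark stripes on its rear half, 96 (x) x 64 (y) x 20 mm deep, about 110 g. Origin: centre of its underside (feet of its skirts); z to its outer side. Top plate 6 mm thick (z 14 to 20), straight side edges at y=+-32; skirts below it, outer faces at y=+-29. Snapped in: axes as the enclosure's, origin at enclosure (-1.5, 0, 35) mm, top flush, about 1 mm play.
- cover_edge (a point): Middle of the cover's front edge at the notch, on its outer surface: cover frame (-48, 0, 20) mm. Snapped in, it is 55 mm above the bench. Once the cover is propped up loose, it can be taken from above by the plate's two sides (64 mm apart) close to this edge, fingertips just over the enclosure's top, and lifted straight off.
- pry_tool: Cranked flat pry tool, about 120 g: black handle 110 (x) x 20 (y) x 22 mm (z); a flat steel blade 16 mm wide, 3 mm thick, leaves its +x end at mid height and rises at 20 degrees, 60 mm long. Origin: centre of the handle's underside; x to the blade, z up. Lies on that underside. To pry: same side up, handle raised, blade in the notch, then lower the handle.
- tool_tip (a point): End of the pry tool's blade, mid thickness and mid width: tool frame (111.4, 0, 31.5) mm.
- mat: Fixed black rubber mat 190 (x) x 160 (y) x 3 mm on the bench; origin: centre of its underside.
- screwdriver: Bystander: ordinary screwdriver with red handle, 190 mm long, round, lying on the bench; its place may be swapped with the pry tool's. Leave alone.
- circuit_board: Bystander: loose green circuit board 100 x 70 mm, 4 mm thick with black parts to 10 mm; origin: centre of its underside. Leave alone.
- slide_box: Bystander: blue box of microscope slides, 80 x 56 x 28 mm; origin: centre of its underside. Leave alone.

How it is judged:
By the outcome, as a careful person would: the job done as asked, in the order asked, and still so for the second after the job is handed in, with the robot touching nothing.
It also fails if it takes over 69 s, if anything falls off the work surface, if the arm or the gripper's body presses on something with over 40 N, if the wrist force passes 120 N, or if a joint passes its speed limit or range.

ROBOT

A 6-joint arm with a two-finger parallel gripper is mounted at the origin on the work surface. World frame = base frame: x ahead of the robot, y to its left, z up, the work surface at z = 0. Lengths are in m, angles in rad, forces in N, time in s.
With the tool pointing down it reaches from about 0.35 to 0.8 m from the base axis. Payload 7.3 kg.
Tool frame: the origin (TCP) lies between the finger pads, 19 mm behind the fingertips; this is the grasp point; z points along the fingers, y is the line along which they close (so a half turn about z gives the same grasp; the last joint's range is limited). The gripper opens to 85 mm and grips with 20 to 120 N. Pads are 22 mm wide; open, the fingers measure 114 mm over their backs; the gripper's body (76 mm by 85 mm) begins 54 mm behind the grasp point. The pads swing forward as they close: fully open they stand 13 mm farther back than shut.
Start: joints at [-1.389, 0.342, 1.524, -0, 1.275, -0.146], TCP at [0.169, -0.497, 0.25] pointing down, gripper open.
Joint ranges: [-2.53, 2.53], [-0.77, 2.02], [0.04, 2.7], [-1, 4.14], [0.28, 2.66], [-3.11, 3.11]. Speed limits (rad/s): [2.57, 2.57, 3.14, 3.14, 3.14, 3.14].

INTERFACE

Orientations are given as a unit quaternion [x, y, z, w].
In Python, from bench import env, cams, hand_in gives the robot as it stands. The module is installed in compiled form; this text tells all that it offers.
- The arm moves only by the tool drive_tool, never from a script. Its argument "steps" is a list of rows, each an object of numbers: "dx", "dy", "dz": the shift along the tool's x, y, z in cm; "wx", "wy", "wz": the turn, a rotation vector about the tool's x, y, z in rad; "fingers": the closure, from -1 (fully open) to 1 (shut). In form: [{"dx": .., "dy": .., "dz": .., "wx": .., "wy": .., "wz": .., "fingers": ..}, ...]. A call has 1 to 20 rows; each row is the pose to reach, as a shift and turn from the pose commanded when the call began, along the tool's axes at that moment; what a row does not reach only later rows make up. A row lasts 1/12 s, in which the tool goes at most 41.7 mm and 7.16 degrees, less where a joint would pass 70% of its speed; a pose out of reach is approached as far as the arm can. A call with a gripper value outside its range is refused whole. The fingers move at their own pace and stop on an object; "grip_force" is the grip in N (left out, the last holds). Time passes only in rows, so rows that repeat a pose let the fingers close. It gives the time, the measured TCP pose, the force, the opening and the grip force at its end, in the units of the state.
- env.observe(): the state, without advancing time (a new reading comes with each control period).
- cams.read_camera(name): name is "scene" or "top"; returns a dict with "image" (400x640x3 uint8, blue, green, red), "camera_matrix" (3x3 intrinsics, pixels), "T" (4x4, takes a point from camera to world coordinates). Camera axes: x right, y down, z forward; pixel columns grow to the right and rows downward; lengths in m; the calibration is good to about 2 mm. A picture is of the moment at which its call begins. There is no depth.
- hand_in(): hands the job in; it is judged then, once.
The state is a dict: "time": time; "joint_pos": joint angles; "dq": joint speeds; "tau": joint torques, N m; "tool_pos": TCP position; "eef_rot": TCP orientation; "ft_force": force on the tool from outside, world axes, zero at the start; "torque": the same for the moment, N m; "gripper_width": opening from 0.0 (shut) to 1.0 (fully open); "finger_force": force on a finger pad.
Only numpy, scipy, OpenCV 4.12 (cv2) and the standard library are available. Lean on these libraries where they do the work, as an engineer would, in place of code of your own. Each camera call takes 0.05 s, during which the arm holds its last target. There are 200 camera calls.

## Working session

There is one attempt and no reset: what is moved stays moved. The work goes in short steps, Python scripts to look and compute and a tool call to move; the robot and the scene stay as the last step left them, time stands still between calls to the robot, and variables do not carry over. Pictures are saved under pics/ and viewed, at most 10 in all, crops included, and the job is handed in when it is done.

Besides the shell and the picture viewer there is one more tool, called after "Request:" as name(argument=value, ...) on one line, values as JSON. drive_tool: Moves the arm, as the interface text tells. Its arguments: {"type":"object","properties":{"steps":{"type":"array"},"grip_force":{"type":"number"}},"required":["steps"]}

```bash
mkdir -p pics; cat > h.py <<'E'
import numpy as np, cv2
from scipy.spatial.transform import Rotation as R
from bench import env, cams, hand_in
def shot(n,f=None):
    c=cams.read_camera(n)
    if f: cv2.imwrite('pics/'+f,c['image'])
    return c
def ray(c,uv,z):
    uv=np.atleast_2d(np.array(uv,float)); K=c['camera_matrix'];T=c['T']
    d=np.c_[uv,np.ones(len(uv))]@np.linalg.inv(K).T@T[:3,:3].T
    o=T[:3,3]; s=(z-o[2])/d[:,2]
    return o+d*s[:,None]
def proj(c,P):
    P=np.atleast_2d(np.array(P,float));T=c['T']
    q=(P-T[:3,3])@T[:3,:3]; q=q@c['camera_matrix'].T
    return q[:,:2]/q[:,2:]
E
python3 - <<'E'
from h import *
for n in('top','scene'):
    c=shot(n,n+'0.png'); print(n,c['camera_matrix'].round(1).tolist(),c['T'].round(3).tolist())
s=env.observe(); print(s)
E
```

```text
top [[495.6, 0.0, 317.9], [0.0, 495.6, 197.0], [0.0, 0.0, 1.0]] [[-0.0, -0.983, 0.182, 0.346], [-1.0, -0.001, -0.006, -0.011], [0.006, -0.182, -0.983, 1.352], [0.0, 0.0, 0.0, 1.0]]
scene [[500.1, 0.0, 318.6], [0.0, 500.1, 195.7], [0.0, 0.0, 1.0]] [[-0.514, 0.516, -0.685, 1.527], [0.858, 0.327, -0.397, 0.536], [0.019, -0.792, -0.611, 0.89], [0.0, 0.0, 0.0, 1.0]]
{'time': 0.1, 'joint_pos': array([-1.38901610e+00,  3.42670690e-01,  1.52489984e+00, -2.70164028e-05,
        1.27536402e+00, -1.46006629e-01]), 'dq': array([-1.46925198e-03, -2.79187520e-03, -2.57762634e-03, -6.25617018e-05,
       -1.01685499e-03, -1.17438275e-03]), 'tau': array([ 2.36601809e-03, -4.34446156e+01, -2.46491700e+01, -8.87482770e-05,
        4.66670623e-03,  2.05618119e-05]), 'tool_pos': array([ 0.16897642, -0.49673367,  0.24939382]), 'eef_rot': array([ 9.86598643e-01,  1.63164538e-01, -2.49187627e-05, -6.70610905e-04]), 'ft_force': array([-0.00185058,  0.40679756, -0.15292324]), 'torque': array([ 0.00080778, -0.02157225,  0.0637316 ]), 'finger_force': 0.0, 'gripper_width': 1.003300325561974}
```

View pics/top0.png

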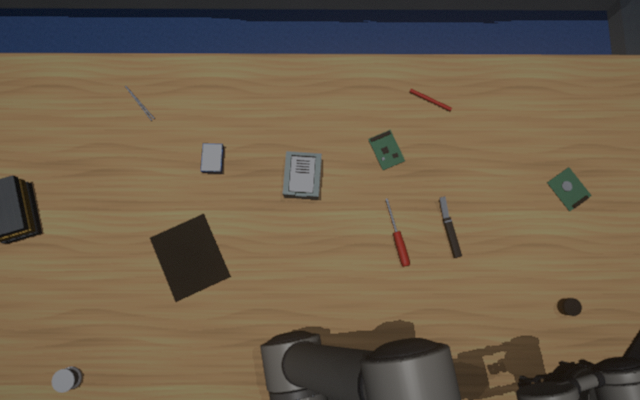

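View pics/scene0.png

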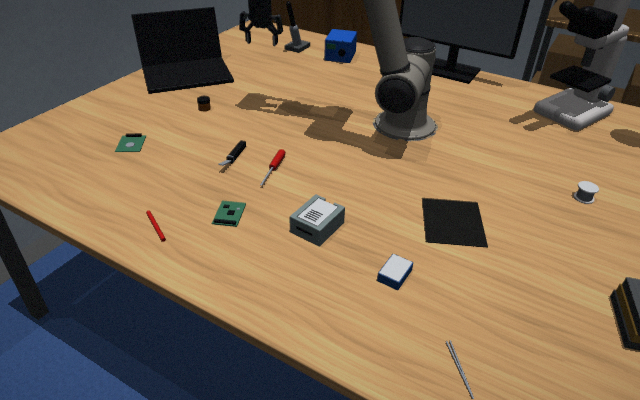

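```bash
cat > m.py <<'E'
from h import *
c=shot('top'); im=c['image']; hsv=cv2.cvtColor(im,cv2.COLOR_BGR2HSV)
def blobs(name,mask,roi,z,amin=15):
    m=np.zeros_like(mask); x0,y0,x1,y1=roi; m[y0:y1,x0:x1]=mask[y0:y1,x0:x1]
    cs,_=cv2.findContours(m,cv2.RETR_EXTERNAL,cv2.CHAIN_APPROX_NONE)
    for k in cs:
        if cv2.contourArea(k)<amin: continue
        r=cv2.minAreaRect(k); b=cv2.boxPoints(r); w=ray(c,b,z); M=cv2.moments(k)
        print(name,'px',np.round(r[0],1),np.round(r[1],1),'area',cv2.contourArea(k),'ctr',ray(c,[M['m10']/M['m00'],M['m01']/M['m00']],z)[0,:2].round(4),'box',w[:,:2].round(3).tolist())
v=hsv[...,2]; s=hsv[...,1]; hh=hsv[...,0]
dark=((v<70)).astype(np.uint8)*255
blobs('handle',dark,(430,190,475,265),.015)
blobs('mat',dark,(140,205,240,310),.003)
grey=((s<70)&(v>70)).astype(np.uint8)*255
blobs('blade',grey,(430,185,475,235),.02,5)
blobs('cover',((v>150)&(s<40)).astype(np.uint8)*255,(270,140,335,210),.055)
blobs('encl',cv2.bitwise_or(grey,((hh>60)&(hh<130)).astype(np.uint8)*255),(270,140,335,210),.055)
a=cv2.resize(im[140:210,270:335],None,fx=6,fy=6,interpolation=cv2.INTER_CUBIC)
b=cv2.resize(im[190:260,425:490],None,fx=6,fy=6,interpolation=cv2.INTER_CUBIC)
cv2.imwrite('pics/crop1.png',np.hstack([a,b]))
E
python3 m.py
```

```text
handle px [451.7 237.1] [40.5  8.1] area 260.0 ctr [ 0.4788 -0.3819] box [[0.533, -0.357], [0.54, -0.379], [0.434, -0.405], [0.428, -0.383]]
mat px [189.3 257.4] [69.7 60.1] area 3964.5 ctr [0.4298 0.3282] box [[0.484, 0.444], [0.55, 0.296], [0.376, 0.215], [0.313, 0.36]]
blade px [448.  220.6] [2.2 6.5] area 9.5 ctr [ 0.5278 -0.372 ] box [[0.528, -0.363], [0.533, -0.38], [0.527, -0.381], [0.523, -0.364]]
blade px [443.9 207. ] [21.6  6.8] area 118.5 ctr [ 0.5646 -0.3627] box [[0.593, -0.349], [0.596, -0.368], [0.538, -0.376], [0.534, -0.357]]
encl px [301.8 173.8] [37.1 44.5] area 1546.5 ctr [0.6501 0.0245] box [[0.593, 0.078], [0.715, 0.071], [0.708, -0.029], [0.586, -0.021]]
```

View pics/crop1.png

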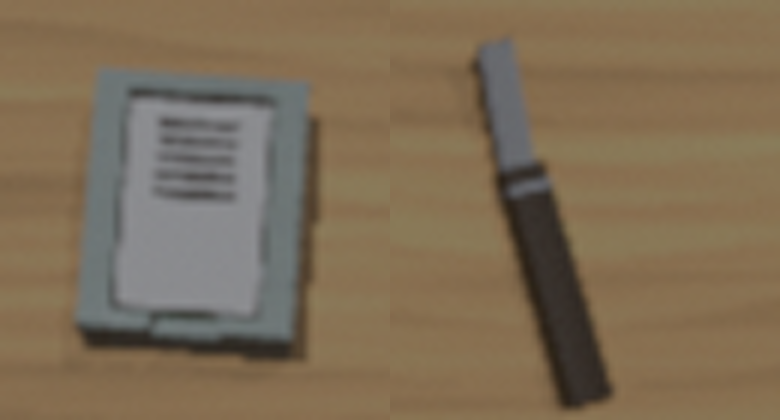

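```bash
python3 - <<'E'
from h import *
c=shot('top')
e=np.array([[100,70],[308,85],[293,335],[78,322]])/6+[270-.42,140-.42]
k=np.array([[128,95],[275,100],[258,315],[115,305]])/6+[270-.42,140-.42]
for q in(e,k):
    w=ray(c,q,.055)[:,:2]; print(w.round(4).tolist(),w.mean(0).round(4))
    f=(w[0]+w[1]-w[2]-w[3])/2; s=(w[0]+w[3]-w[1]-w[2])/2
    print(np.linalg.norm(f),np.linalg.norm(s),np.degrees([np.arctan2(f[1],f[0]),np.arctan2(-s[0],s[1])]))
o=np.array([425-65-.42,190-.42])
rear=ray(c,np.array([[587,400]])/6+o,.022)[0];fr=ray(c,np.array([[524,172]])/6+o,.022)[0];tip=ray(c,np.array([[495,42]])/6+o,.0315)[0]
print(rear,fr,tip)
for a,b in((rear,fr),(rear,tip)): d=b-a; print(np.linalg.norm(d[:2]),np.degrees(np.arctan2(d[1],d[0])))
E
```

```text
[[0.7122, 0.0671], [0.7053, -0.0268], [0.5905, -0.0199], [0.5963, 0.0756]] [0.6511 0.024 ]
0.11553774246247075 0.09489130845373443 [-3.79805077 -3.83221645]
[[0.7005, 0.0544], [0.6983, -0.0119], [0.5996, -0.0044], [0.604, 0.0592]] [0.6506 0.0243]
0.09778480995586183 0.06500274149728087 [-3.62696695 -2.9657262 ]
[ 0.43137493 -0.39199429  0.022     ] [ 0.53395449 -0.3687607   0.022     ] [ 0.59197052 -0.35589707  0.0315    ]
0.10517777792912471 12.761801539267433
0.1646024014342028 12.667890492968711
```

```bash
cat >> h.py <<'E'
def Rt(yaw,pitch=0):
    # gripper frame with x at yaw, z down; pitch>0 = tool nose down
    return R.from_euler('z',yaw)*R.from_euler('y',pitch)*R.from_euler('x',np.pi)
def plan(targets,start=None):
    s=env.observe(); p0,R0=(s['tool_pos'],R.from_quat(s['eef_rot'])) if start is None else start
    for p,Rq in targets:
        d=R0.inv().apply(np.array(p)-p0)*100; w=(R0.inv()*Rq).as_rotvec()
        print('d',d.round(2).tolist(),'w',w.round(3).tolist())
E
python3 - <<'E'
from h import *
plan([([.4735,-.3826,.08],Rt(.222)),([.4735,-.3826,.021],Rt(.222))])
E
```

```text
d [32.5, -1.0, 16.97] w [-0.001, -0.0, 0.106]
d [32.5, -0.99, 22.87] w [-0.001, -0.0, 0.106]
```

Request:
drive_tool(steps=[{"dx": 32.5,"dy": -1.0,"dz": 16,"wz": 0.106,"fingers": -1},{"dx": 32.5,"dy": -1.0,"dz": 16,"wz": 0.106,"fingers": -1},{"dx": 32.5,"dy": -1.0,"dz": 16,"wz": 0.106,"fingers": -1},{"dx": 32.5,"dy": -1.0,"dz": 16,"wz": 0.106,"fingers": -1},{"dx": 32.5,"dy": -1.0,"dz": 16,"wz": 0.106,"fingers": -1},{"dx": 32.5,"dy": -1.0,"dz": 16,"wz": 0.106,"fingers": -1},{"dx": 32.5,"dy": -1.0,"dz": 16,"wz": 0.106,"fingers": -1},{"dx": 32.5,"dy": -1.0,"dz": 16,"wz": 0.106,"fingers": -1},{"dx": 32.5,"dy": -1.0,"dz": 16,"wz": 0.106,"fingers": -1},{"dx": 32.5,"dy": -1.0,"dz": 16,"wz": 0.106,"fingers": -1},{"dx": 32.5,"dy": -1.0,"dz": 16,"wz": 0.106,"fingers": -1},{"dx": 32.5,"dy": -1.0,"dz": 16,"wz": 0.106,"fingers": -1}])

```text
validation failed for argument at $.st...
```

```bash
python3 - <<'E'
from h import *
plan([([.4735,-.3826,.021],Rt(.222))])
a=shot('top')['image'][160:290,390:520]; b=shot('scene')['image'][100:230,170:300]
f=lambda i:cv2.resize(i,None,fx=3,fy=3,interpolation=cv2.INTER_CUBIC)
cv2.imwrite('pics/c2.png',np.hstack([f(a),f(b)]))
E
```

```text
d [32.5, -0.99, 22.87] w [-0.001, -0.0, 0.106]
```

View pics/c2.png

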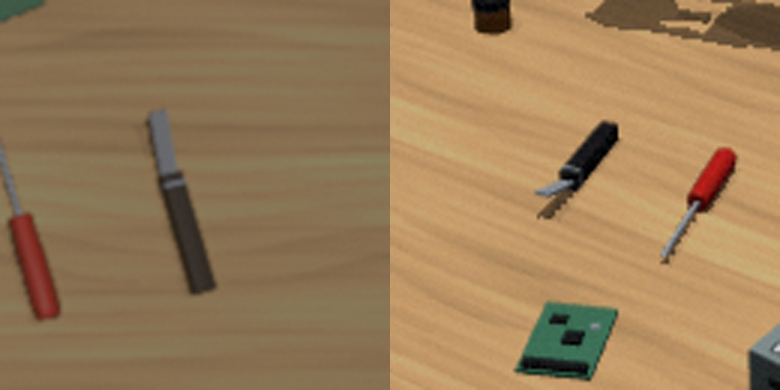

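The move was refused: the arm isn't in the picture, and the tool still lies untouched (crop handle about (187,235)). A row probably needs every key.

Request:
drive_tool(steps=[{"dx": 32.5,"dy": -1.0,"dz": 16,"wx": 0,"wy": 0,"wz": 0.106,"fingers": -1},{"dx": 32.5,"dy": -1.0,"dz": 16,"wx": 0,"wy": 0,"wz": 0.106,"fingers": -1},{"dx": 32.5,"dy": -1.0,"dz": 16,"wx": 0,"wy": 0,"wz": 0.106,"fingers": -1},{"dx": 32.5,"dy": -1.0,"dz": 16,"wx": 0,"wy": 0,"wz": 0.106,"fingers": -1},{"dx": 32.5,"dy": -1.0,"dz": 16,"wx": 0,"wy": 0,"wz": 0.106,"fingers": -1},{"dx": 32.5,"dy": -1.0,"dz": 16,"wx": 0,"wy": 0,"wz": 0.106,"fingers": -1},{"dx": 32.5,"dy": -1.0,"dz": 16,"wx": 0,"wy": 0,"wz": 0.106,"fingers": -1},{"dx": 32.5,"dy": -1.0,"dz": 16,"wx": 0,"wy": 0,"wz": 0.106,"fingers": -1},{"dx": 32.5,"dy": -1.0,"dz": 16,"wx": 0,"wy": 0,"wz": 0.106,"fingers": -1},{"dx": 32.5,"dy": -1.0,"dz": 16,"wx": 0,"wy": 0,"wz": 0.106,"fingers": -1},{"dx": 32.5,"dy": -1.0,"dz": 16,"wx": 0,"wy": 0,"wz": 0.106,"fingers": -1},{"dx": 32.5,"dy": -1.0,"dz": 16,"wx": 0,"wy": 0,"wz": 0.106,"fingers": -1}])

```text
time: 1.3
tool_pos: [0.4731, -0.3833, 0.0902]
eef_rot: [0.994, 0.111, -0.0, 0.0]
ft_force: [0.4, -0.7, -0.8]
gripper_width: 0.998
finger_force: 0.0
```

Request:
drive_tool(steps=[{"dx": 0,"dy": 0,"dz": 3.5,"wx": 0,"wy": 0,"wz": 0,"fingers": -1},{"dx": 0,"dy": 0,"dz": 6,"wx": 0,"wy": 0,"wz": 0,"fingers": -1},{"dx": 0,"dy": 0,"dz": 6.9,"wx": 0,"wy": 0,"wz": 0,"fingers": -1},{"dx": 0,"dy": 0,"dz": 6.9,"wx": 0,"wy": 0,"wz": 0,"fingers": -0.5},{"dx": 0,"dy": 0,"dz": 6.9,"wx": 0,"wy": 0,"wz": 0,"fingers": 1},{"dx": 0,"dy": 0,"dz": 6.9,"wx": 0,"wy": 0,"wz": 0,"fingers": 1},{"dx": 0,"dy": 0,"dz": 6.9,"wx": 0,"wy": 0,"wz": 0,"fingers": 1},{"dx": 0,"dy": 0,"dz": 6.9,"wx": 0,"wy": 0,"wz": 0,"fingers": 1},{"dx": 0,"dy": 0,"dz": 6.9,"wx": 0,"wy": 0,"wz": 0,"fingers": 1},{"dx": 0,"dy": 0,"dz": 6.9,"wx": 0,"wy": 0,"wz": 0,"fingers": 1},{"dx": 0,"dy": 0,"dz": 6.9,"wx": 0,"wy": 0,"wz": 0,"fingers": 1},{"dx": 0,"dy": 0,"dz": 6.9,"wx": 0,"wy": 0,"wz": 0,"fingers": 1}], grip_force=90)

```text
time: 2.3
tool_pos: [0.4742, -0.3837, 0.0227]
eef_rot: [0.994, 0.111, 0.001, 0.001]
ft_force: [-1.0, 0.7, 6.7]
gripper_width: 0.21
finger_force: 90.8
```

```bash
cat >> h.py <<'E'
EC=np.array([.651,.024,0]); EY=-.066
G=np.array([.121,0,.0088])   # tip rel. TCP in tool axes
def tcp(tip_e,pitch,dy=0):   # tip in enclosure frame (m)
    T=EC+R.from_euler('z',EY).apply(tip_e)
    Q=R.from_euler('z',EY)*R.from_euler('y',pitch)
    return T-Q.apply(G), Rt(EY,pitch)
E
python3 - <<'E'
from h import *
p=np.radians(28)
s=env.observe()
plan([(s['tool_pos']+[0,0,.13],R.from_quat(s['eef_rot'])),tcp([-.09,0,.09],p),tcp([-.085,0,.052],p)])
E
```

```text
d [0.02, 0.03, -13.0] w [0.0, 0.0, 0.0]
d [6.97, -41.56, -11.73] w [0.073, -0.487, 0.282]
d [7.44, -41.42, -7.93] w [0.073, -0.487, 0.282]
```

Request:
drive_tool(steps=[{"dx": 0,"dy": 0,"dz": -4,"wx": 0,"wy": 0,"wz": 0,"fingers": 1},{"dx": 0,"dy": 0,"dz": -8,"wx": 0,"wy": 0,"wz": 0,"fingers": 1},{"dx": 0,"dy": 0,"dz": -11.7,"wx": 0,"wy": 0,"wz": 0,"fingers": 1},{"dx": 0.6,"dy": -4,"dz": -13,"wx": 0,"wy": -0.05,"wz": 0.03,"fingers": 1},{"dx": 1.3,"dy": -8,"dz": -13,"wx": 0.015,"wy": -0.1,"wz": 0.06,"fingers": 1},{"dx": 2,"dy": -12,"dz": -13,"wx": 0.022,"wy": -0.15,"wz": 0.085,"fingers": 1},{"dx": 2.7,"dy": -16,"dz": -13,"wx": 0.03,"wy": -0.2,"wz": 0.115,"fingers": 1},{"dx": 3.4,"dy": -20,"dz": -13,"wx": 0.036,"wy": -0.24,"wz": 0.14,"fingers": 1},{"dx": 4,"dy": -24,"dz": -13,"wx": 0.044,"wy": -0.29,"wz": 0.17,"fingers": 1},{"dx": 4.7,"dy": -28,"dz": -13,"wx": 0.05,"wy": -0.34,"wz": 0.195,"fingers": 1},{"dx": 5.4,"dy": -32,"dz": -13,"wx": 0.058,"wy": -0.39,"wz": 0.225,"fingers": 1},{"dx": 6,"dy": -36,"dz": -12.5,"wx": 0.065,"wy": -0.43,"wz": 0.25,"fingers": 1},{"dx": 6.6,"dy": -39.5,"dz": -12,"wx": 0.07,"wy": -0.46,"wz": 0.27,"fingers": 1},{"dx": 7,"dy": -41.6,"dz": -11.7,"wx": 0.073,"wy": -0.487,"wz": 0.282,"fingers": 1},{"dx": 7,"dy": -41.6,"dz": -11.7,"wx": 0.073,"wy": -0.487,"wz": 0.282,"fingers": 1},{"dx": 7.2,"dy": -41.5,"dz": -9.5,"wx": 0.073,"wy": -0.487,"wz": 0.282,"fingers": 1},{"dx": 7.4,"dy": -41.4,"dz": -7.9,"wx": 0.073,"wy": -0.487,"wz": 0.282,"fingers": 1},{"dx": 7.4,"dy": -41.4,"dz": -7.9,"wx": 0.073,"wy": -0.487,"wz": 0.282,"fingers": 1},{"dx": 7.4,"dy": -41.4,"dz": -7.9,"wx": 0.073,"wy": -0.487,"wz": 0.282,"fingers": 1}])

```text
time: 3.88
tool_pos: [0.4544, 0.0367, 0.1]
eef_rot: [0.969, -0.032, -0.243, -0.009]
ft_force: [-0.0, -0.5, -1.4]
gripper_width: 0.21
finger_force: 89.7
```

```bash
python3 - <<'E'
from h import *
s=env.observe(); Rc=R.from_quat(s['eef_rot'])
print(s['time'],Rc.inv().as_matrix()[0].round(3), np.degrees((Rt(EY,np.radians(28)).inv()*Rc).as_rotvec()).round(2),s['ft_force'].round(1))
tip=s['tool_pos']+Rc.apply(G*[1,1,-1])
print('tip enc',R.from_euler('z',-EY).apply(tip-EC).round(4))
E0=R.from_euler('z',EY)
out=[]
for n,sl in(('top',(slice(140,240),slice(250,350))),('scene',(slice(170,250),slice(270,370)))):
    c=shot(n); im=c['image'].copy()
    print(n,'tip px',proj(c,tip).round(1),'notch px',proj(c,EC+E0.apply([-.059,0,.043])).round(1),'blade root',proj(c,s['tool_pos']+Rc.apply(np.array([.0646,0,-.0117])*[1,1,-1])).round(1))
    out.append(cv2.resize(im[sl],(400,400 if n=='top' else 320),interpolation=cv2.INTER_CUBIC))
out[1]=cv2.copyMakeBorder(out[1],0,80,0,0,cv2.BORDER_CONSTANT)
cv2.imwrite('pics/c3.png',np.hstack(out))
E
```

```text
3.8833 [ 0.88  -0.058 -0.472] [ 0.13 -0.17 -0.02] [-0.  -0.5 -1.4]
tip enc [-0.0862 -0.0003  0.0507]
top tip px [[299.9 205.1]] notch px [[300.6 195.6]] blade root [[298.1 226.9]]
scene tip px [[334.7 196.6]] notch px [[329.2 203.8]] blade root [[346.4 183.8]]
```

View pics/c3.png

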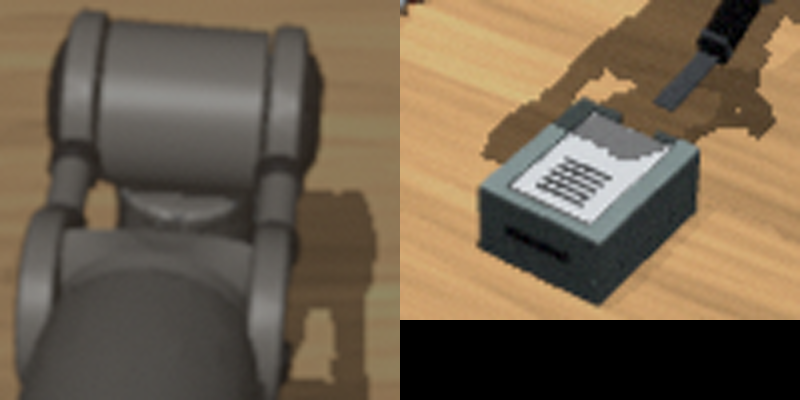

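```bash
python3 - <<'E'
from h import *
c=shot('scene');E0=R.from_euler('z',EY)
P=np.array([[-59,48,55],[59,48,55],[59,-48,55],[-59,-48,55],[-59,15,55],[-59,-15,55],[-51,15,55],[-51,-15,55]])/1000
print(((proj(c,EC+E0.apply(P))-[270,170])*4+[400+1.5,1.5]).round(0).tolist())
s=env.observe(); Rc=R.from_quat(s['eef_rot'])
print(((proj(c,s['tool_pos']+Rc.apply(np.array([G+[0,.008,0],G-[0,.008,0],G*0+[.0646,0,-.0117]])*[1,-1,-1]))-[270,170])*4+[401.5,1.5]).round(0).tolist())
cr=cv2.resize(c['image'][185:225,310:360],(800,600),interpolation=cv2.INTER_CUBIC)
cv2.imwrite('pics/c4.png',np.clip(cr.astype(float)*1.6,0,255).astype(np.uint8))
E
```

```text
[[699.0, 149.0], [598.0, 245.0], [476.0, 187.0], [581.0, 97.0], [657.0, 131.0], [620.0, 115.0], [651.0, 137.0], [614.0, 121.0]]
[[669.0, 111.0], [650.0, 103.0], [707.0, 56.0]]
```

View pics/c4.png

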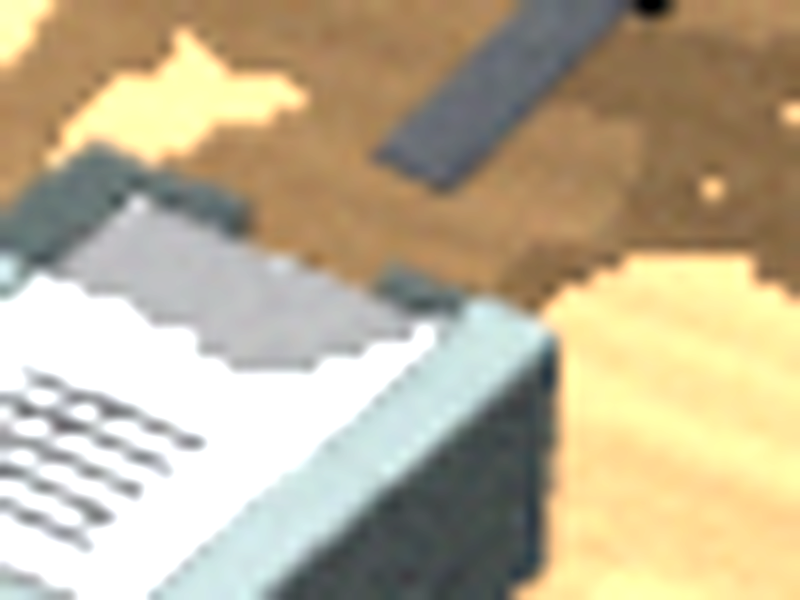

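```bash
sed -i 's/^G=.*/G=np.array([.1188,.0015,.0088])/' h.py; cat > ins.py <<'E'
from h import *
import sys
p=np.radians(28)
plan([tcp([x,0,.046-(x+.05)*np.tan(np.radians(8))],p) for x in map(float,sys.argv[1:])])
E
python3 ins.py -.075 -.062 -.05 -.04 -.03 -.026
```

```text
d [1.24, 0.13, -0.26] w [-0.002, 0.0, 0.0]
d [2.48, 0.13, -0.71] w [-0.002, 0.0, 0.0]
d [3.62, 0.13, -1.13] w [-0.002, 0.0, 0.0]
d [4.56, 0.13, -1.47] w [-0.002, 0.0, 0.0]
d [5.51, 0.13, -1.82] w [-0.002, 0.0, 0.0]
d [5.89, 0.13, -1.96] w [-0.002, 0.0, 0.0]
```

Request:
drive_tool(steps=[{"dx": 0.6,"dy": 0.13,"dz": -0.1,"wx": 0,"wy": 0,"wz": 0,"fingers": 1},{"dx": 1.25,"dy": 0.13,"dz": -0.26,"wx": 0,"wy": 0,"wz": 0,"fingers": 1},{"dx": 1.9,"dy": 0.13,"dz": -0.5,"wx": 0,"wy": 0,"wz": 0,"fingers": 1},{"dx": 2.5,"dy": 0.13,"dz": -0.71,"wx": 0,"wy": 0,"wz": 0,"fingers": 1},{"dx": 3.05,"dy": 0.13,"dz": -0.92,"wx": 0,"wy": 0,"wz": 0,"fingers": 1},{"dx": 3.6,"dy": 0.13,"dz": -1.12,"wx": 0,"wy": 0,"wz": 0,"fingers": 1},{"dx": 4.1,"dy": 0.13,"dz": -1.3,"wx": 0,"wy": 0,"wz": 0,"fingers": 1},{"dx": 4.1,"dy": 0.13,"dz": -1.3,"wx": 0,"wy": 0,"wz": 0,"fingers": 1}])

```text
time: 4.7
tool_pos: [0.4979, 0.033, 0.0919]
eef_rot: [0.97, -0.032, -0.242, -0.009]
ft_force: [0.2, -0.6, -0.3]
gripper_width: 0.21
finger_force: 89.9
```

```bash
cat > tip.py <<'E'
from h import *
s=env.observe(); Rc=R.from_quat(s['eef_rot'])
tip=s['tool_pos']+Rc.apply(G*[1,-1,-1])
print('tip enc',R.from_euler('z',-EY).apply(tip-EC).round(4),'F',s['ft_force'].round(1),'M',s['torque'].round(2),'pitch',np.degrees(Rc.as_matrix()[2,0]*-1).round(1))
E
python3 tip.py; python3 ins.py -.04 -.03 -.026
```

```text
tip enc [-0.0443  0.0004  0.0438] F [ 0.2 -0.6 -0.3] M [-0.06 -0.47  0.02] pitch 26.9
d [0.34, 0.04, -0.27] w [-0.002, 0.001, 0.0]
d [1.29, 0.04, -0.61] w [-0.002, 0.001, 0.0]
d [1.67, 0.04, -0.75] w [-0.002, 0.001, 0.0]
```

Request:
drive_tool(steps=[{"dx": 0.35,"dy": 0.04,"dz": -0.25,"wx": 0,"wy": 0,"wz": 0,"fingers": 1},{"dx": 0.7,"dy": 0.04,"dz": -0.39,"wx": 0,"wy": 0,"wz": 0,"fingers": 1},{"dx": 1.0,"dy": 0.04,"dz": -0.5,"wx": 0,"wy": 0,"wz": 0,"fingers": 1},{"dx": 1.3,"dy": 0.04,"dz": -0.61,"wx": 0,"wy": 0,"wz": 0,"fingers": 1},{"dx": 1.3,"dy": 0.04,"dz": -0.61,"wx": 0,"wy": 0,"wz": 0,"fingers": 1},{"dx": 1.3,"dy": 0.04,"dz": -0.61,"wx": 0,"wy": 0,"wz": 0,"fingers": 1}])

```text
time: 5.2
tool_pos: [0.5111, 0.0317, 0.0912]
eef_rot: [0.969, -0.032, -0.243, -0.009]
ft_force: [0.0, -0.5, -1.4]
gripper_width: 0.21
finger_force: 89.8
```

```bash
python3 tip.py; python3 - <<'E'
from h import *
c=shot('scene')
cr=cv2.resize(c['image'][170:225,300:370],(770,605),interpolation=cv2.INTER_CUBIC)[:600]
cv2.imwrite('pics/c5.png',np.clip(cr.astype(float)*1.6,0,255).astype(np.uint8))
E
```

```text
tip enc [-0.0312  0.      0.043 ] F [ 0.  -0.5 -1.4] M [-0.06 -0.36 -0.01] pitch 27.0
```

View pics/c5.png

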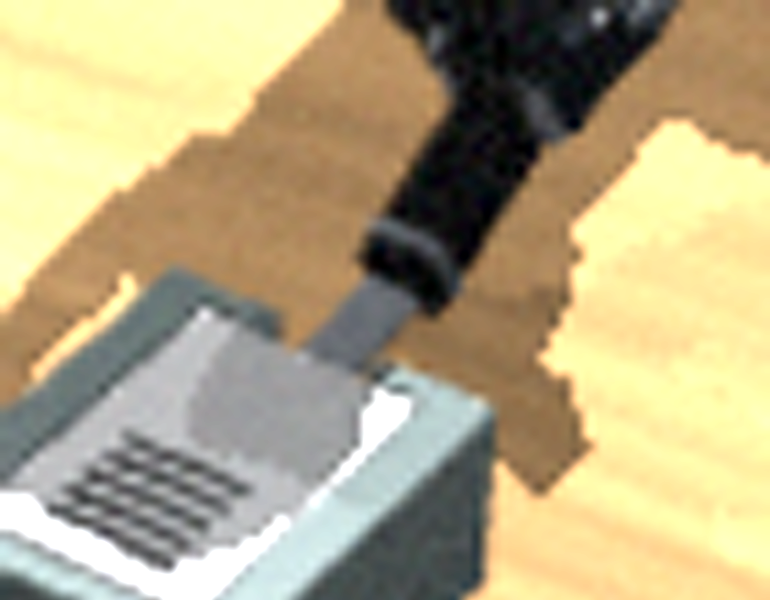

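Request:
drive_tool(steps=[{"dx": 0.2,"dy": 0,"dz": -0.07,"wx": 0,"wy": 0,"wz": 0,"fingers": 1},{"dx": 0.4,"dy": 0,"dz": -0.14,"wx": 0,"wy": 0,"wz": 0,"fingers": 1},{"dx": 0.55,"dy": 0,"dz": -0.19,"wx": 0,"wy": 0,"wz": 0,"fingers": 1},{"dx": 0.55,"dy": 0,"dz": -0.19,"wx": 0,"wy": 0,"wz": 0,"fingers": 1}])

```text
time: 5.58
tool_pos: [0.517, 0.0313, 0.0904]
eef_rot: [0.97, -0.032, -0.243, -0.009]
ft_force: [0.1, 0.5, -2.2]
gripper_width: 0.21
finger_force: 89.8
```

```bash
python3 tip.py; python3 - <<'E'
from h import *
# lever: blade bottom line through the outer sill edge F, tip at distance L beyond it
L=.033; F=np.array([-.059,0,.043])
T=[]
for b in (-8,-4,0,5,10,15,20,24,27):
    a=np.radians(b); tip=F+np.array([L*np.cos(a)-.0015*np.sin(a),0,L*np.sin(a)+.0015*np.cos(a)])
    T.append(tcp(tip,np.radians(20-b))); print(b,tip.round(4))
plan(T)
E
```

```text
tip enc [-0.0253 -0.      0.0422] F [ 0.1  0.5 -2.2] M [-0.03 -0.35 -0.04] pitch 27.0
-8 [-0.0261  0.      0.0399]
-4 [-0.026   0.      0.0422]
0 [-0.026   0.      0.0445]
5 [-0.0263  0.      0.0474]
10 [-0.0268  0.      0.0502]
15 [-0.0275  0.      0.053 ]
20 [-0.0285  0.      0.0557]
24 [-0.0295  0.      0.0578]
27 [-0.0303  0.      0.0593]
d [0.03, -0.0, 0.26] w [-0.002, 0.002, 0.0]
d [0.03, -0.0, 0.88] w [-0.002, 0.072, 0.0]
d [0.07, -0.0, 1.5] w [-0.002, 0.142, 0.0]
d [0.18, 0.0, 2.26] w [-0.002, 0.229, 0.0]
d [0.35, 0.0, 3.01] w [-0.002, 0.316, 0.0]
d [0.59, 0.0, 3.74] w [-0.002, 0.403, 0.0]
d [0.89, 0.01, 4.45] w [-0.002, 0.491, -0.0]
d [1.18, 0.01, 5.0] w [-0.002, 0.56, -0.0]
d [1.42, 0.01, 5.4] w [-0.002, 0.613, -0.0]
```

Request:
drive_tool(steps=[{"dx": 0,"dy": 0,"dz": 0.45,"wx": 0,"wy": 0.03,"wz": 0,"fingers": 1},{"dx": 0.03,"dy": 0,"dz": 0.88,"wx": 0,"wy": 0.07,"wz": 0,"fingers": 1},{"dx": 0.05,"dy": 0,"dz": 1.2,"wx": 0,"wy": 0.107,"wz": 0,"fingers": 1},{"dx": 0.07,"dy": 0,"dz": 1.5,"wx": 0,"wy": 0.142,"wz": 0,"fingers": 1},{"dx": 0.12,"dy": 0,"dz": 1.88,"wx": 0,"wy": 0.185,"wz": 0,"fingers": 1},{"dx": 0.18,"dy": 0,"dz": 2.26,"wx": 0,"wy": 0.229,"wz": 0,"fingers": 1},{"dx": 0.26,"dy": 0,"dz": 2.63,"wx": 0,"wy": 0.272,"wz": 0,"fingers": 1},{"dx": 0.35,"dy": 0,"dz": 3.01,"wx": 0,"wy": 0.316,"wz": 0,"fingers": 1},{"dx": 0.35,"dy": 0,"dz": 3.01,"wx": 0,"wy": 0.316,"wz": 0,"fingers": 1}])

```text
time: 6.33
tool_pos: [0.5049, 0.0323, 0.0627]
eef_rot: [0.996, -0.033, -0.086, -0.004]
ft_force: [0.1, -0.5, 2.0]
gripper_width: 0.212
finger_force: 90.1
```

```bash
python3 tip.py
```

```text
tip enc [-0.0278  0.0001  0.0509] F [ 0.1 -0.5  2. ] M [0.03 0.27 0.02] pitch 9.9
```

```bash
cat > lev.py <<'E'
from h import *
import sys
L=.033; F=np.array([-.059,0,.043])
T=[]
for b in map(float,sys.argv[1:]):
    a=np.radians(b); tip=F+np.array([L*np.cos(a)-.0015*np.sin(a),0,L*np.sin(a)+.0015*np.cos(a)])
    T.append(tcp(tip,np.radians(20-b)))
plan(T)
E
python3 lev.py 12.5 15 17.5 20 22
```

```text
d [0.1, 0.01, 0.42] w [-0.002, 0.042, -0.0]
d [0.11, 0.02, 0.81] w [-0.002, 0.086, -0.0]
d [0.13, 0.02, 1.19] w [-0.002, 0.13, -0.0]
d [0.17, 0.02, 1.58] w [-0.002, 0.173, -0.0]
d [0.22, 0.02, 1.88] w [-0.002, 0.208, -0.0]
```

Request:
drive_tool(steps=[{"dx": 0.05,"dy": 0,"dz": 0.2,"wx": 0,"wy": 0.02,"wz": 0,"fingers": 1},{"dx": 0.08,"dy": 0,"dz": 0.42,"wx": 0,"wy": 0.042,"wz": 0,"fingers": 1},{"dx": 0.08,"dy": 0,"dz": 0.6,"wx": 0,"wy": 0.064,"wz": 0,"fingers": 1},{"dx": 0.09,"dy": 0,"dz": 0.81,"wx": 0,"wy": 0.086,"wz": 0,"fingers": 1},{"dx": 0.1,"dy": 0,"dz": 1.0,"wx": 0,"wy": 0.108,"wz": 0,"fingers": 1},{"dx": 0.12,"dy": 0,"dz": 1.19,"wx": 0,"wy": 0.13,"wz": 0,"fingers": 1},{"dx": 0.12,"dy": 0,"dz": 1.19,"wx": 0,"wy": 0.13,"wz": 0,"fingers": 1}])

```text
time: 6.92
tool_pos: [0.5032, 0.0324, 0.0504]
eef_rot: [0.999, -0.033, -0.024, -0.002]
ft_force: [-6.4, -0.4, 3.9]
gripper_width: 0.215
finger_force: 90.4
```

```bash
python3 tip.py; python3 lev.py 20 22 24 26 28
```

```text
tip enc [-0.0289  0.0001  0.0534] F [-6.4 -0.4  3.9] M [-0.02  0.7  -0.  ] pitch 2.8
d [0.09, 0.02, 0.34] w [-0.002, 0.048, -0.0]
d [0.09, 0.02, 0.65] w [-0.002, 0.083, -0.0]
d [0.11, 0.02, 0.96] w [-0.002, 0.118, -0.001]
d [0.14, 0.02, 1.27] w [-0.002, 0.153, -0.001]
d [0.18, 0.02, 1.57] w [-0.002, 0.188, -0.001]
```

Request:
drive_tool(steps=[{"dx": 0.02,"dy": 0,"dz": 0.17,"wx": 0,"wy": 0.024,"wz": 0,"fingers": 1},{"dx": 0.03,"dy": 0,"dz": 0.34,"wx": 0,"wy": 0.048,"wz": 0,"fingers": 1},{"dx": 0.03,"dy": 0,"dz": 0.5,"wx": 0,"wy": 0.066,"wz": 0,"fingers": 1},{"dx": 0.03,"dy": 0,"dz": 0.65,"wx": 0,"wy": 0.083,"wz": 0,"fingers": 1},{"dx": 0.03,"dy": 0,"dz": 0.8,"wx": 0,"wy": 0.1,"wz": 0,"fingers": 1},{"dx": 0.04,"dy": 0,"dz": 0.96,"wx": 0,"wy": 0.118,"wz": 0,"fingers": 1},{"dx": 0.04,"dy": 0,"dz": 0.96,"wx": 0,"wy": 0.118,"wz": 0,"fingers": 1}])

```text
time: 7.5
tool_pos: [0.5038, 0.0324, 0.0404]
eef_rot: [0.999, -0.033, 0.035, 0.0]
ft_force: [-5.2, 0.1, 1.6]
gripper_width: 0.21
finger_force: 90.2
```

```bash
python3 tip.py; python3 lev.py 26 28; python3 - <<'E'
from h import *
c=shot('scene')
cr=cv2.resize(c['image'][170:225,300:370],(770,605),interpolation=cv2.INTER_CUBIC)[:600]
cv2.imwrite('pics/c6.png',np.clip(cr.astype(float)*1.6,0,255).astype(np.uint8))
E
```

```text
tip enc [-0.0296  0.      0.0575] F [-5.2  0.1  1.6] M [ 0.07  0.54 -0.06] pitch -4.0
d [0.01, 0.02, 0.27] w [-0.002, 0.035, -0.001]
d [0.01, 0.02, 0.58] w [-0.002, 0.069, -0.001]
```

View pics/c6.png

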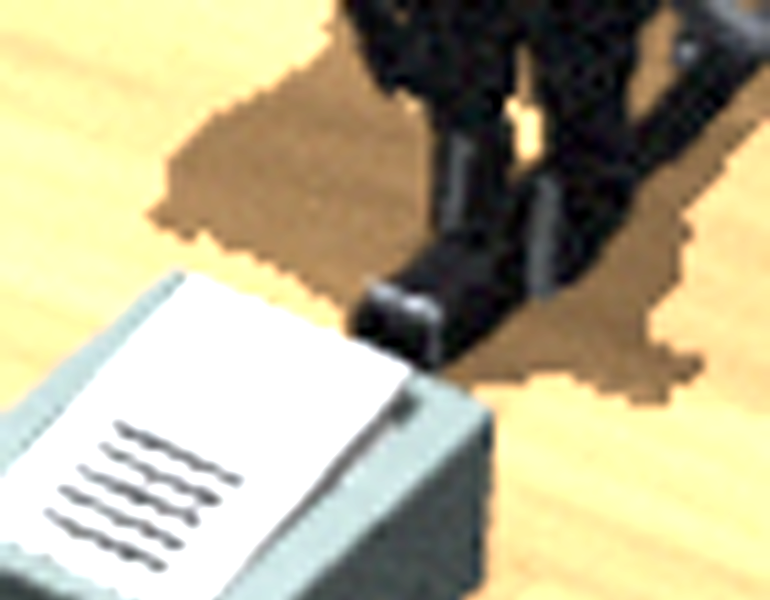

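```bash
python3 - <<'E'
from h import *
c=shot('scene');E0=R.from_euler('z',EY)
for h in(0,6,8,10,12,14,16): print(h,((proj(c,EC+E0.apply([[-.049,.032,.055+h/1000],[-.049,-.032,.055+h/1000]]))-[300,170])*11+5).round(0).tolist())
T=[]
L=.033; F=np.array([-.059,0,.0445])
for b in (18,10):
    a=np.radians(b); tip=F+np.array([L*np.cos(a)-.0015*np.sin(a),0,L*np.sin(a)+.0015*np.cos(a)])
    T.append(tcp(tip,np.radians(20-b)))
for x,z in ((-.06,.05),(-.085,.055)): T.append(tcp([x,0,z],np.radians(10)))
plan(T)
E
```

```text
0 [[415.0, 408.0], [197.0, 312.0]]
6 [[416.0, 388.0], [198.0, 293.0]]
8 [[416.0, 382.0], [198.0, 286.0]]
10 [[416.0, 375.0], [198.0, 280.0]]
12 [[417.0, 369.0], [198.0, 273.0]]
14 [[417.0, 362.0], [199.0, 267.0]]
16 [[417.0, 356.0], [199.0, 260.0]]
d [0.09, 0.01, -1.09] w [-0.002, -0.105, -0.001]
d [0.36, 0.01, -2.29] w [-0.002, -0.244, -0.0]
d [-2.97, 0.01, -2.35] w [-0.002, -0.244, -0.0]
d [-5.43, 0.01, -3.02] w [-0.002, -0.244, -0.0]
```

Request:
drive_tool(steps=[{"dx": 0,"dy": 0,"dz": -0.5,"wx": 0,"wy": -0.05,"wz": 0,"fingers": 1},{"dx": 0.05,"dy": 0,"dz": -1.09,"wx": 0,"wy": -0.105,"wz": 0,"fingers": 1},{"dx": 0.1,"dy": 0,"dz": -1.7,"wx": 0,"wy": -0.175,"wz": 0,"fingers": 1},{"dx": 0.2,"dy": 0,"dz": -2.29,"wx": 0,"wy": -0.244,"wz": 0,"fingers": 1},{"dx": -1,"dy": 0,"dz": -2.3,"wx": 0,"wy": -0.244,"wz": 0,"fingers": 1},{"dx": -2,"dy": 0,"dz": -2.33,"wx": 0,"wy": -0.244,"wz": 0,"fingers": 1},{"dx": -3,"dy": 0,"dz": -2.35,"wx": 0,"wy": -0.244,"wz": 0,"fingers": 1},{"dx": -5.4,"dy": 0,"dz": -3.0,"wx": 0,"wy": -0.244,"wz": 0,"fingers": 1},{"dx": -8,"dy": 0,"dz": -5,"wx": 0,"wy": -0.2,"wz": 0,"fingers": 1},{"dx": -10,"dy": 0,"dz": -8,"wx": 0,"wy": -0.1,"wz": 0,"fingers": 1},{"dx": -10,"dy": 0,"dz": -8,"wx": 0,"wy": 0,"wz": 0,"fingers": 1}])

```text
time: 8.52
tool_pos: [0.3986, 0.0393, 0.1161]
eef_rot: [0.999, -0.033, 0.04, 0.0]
ft_force: [0.7, 0.1, -2.0]
gripper_width: 0.206
finger_force: 89.7
```

```bash
python3 tip.py; python3 - <<'E'
from h import *
c=shot('scene')
cr=cv2.resize(c['image'][185:245,285:355],(560,480),interpolation=cv2.INTER_CUBIC)
cv2.imwrite('pics/c7.png',np.clip(cr.astype(float)*1.3,0,255).astype(np.uint8))
s=env.observe()
# put tool down: between, in front of its old place, yaw 0.222, flat
plan([([.4742,-.3837,.10],Rt(.222)),([.4742,-.3837,.0237],Rt(.222))])
E
```

```text
tip enc [-1.351e-01  1.000e-04  1.342e-01] F [ 0.7  0.1 -2. ] M [ 0.03  0.05 -0.02] pitch -4.5
d [10.35, 41.74, 2.24] w [0.01, -0.082, -0.288]
d [9.73, 41.75, 9.84] w [0.01, -0.082, -0.288]
```

View pics/c7.png

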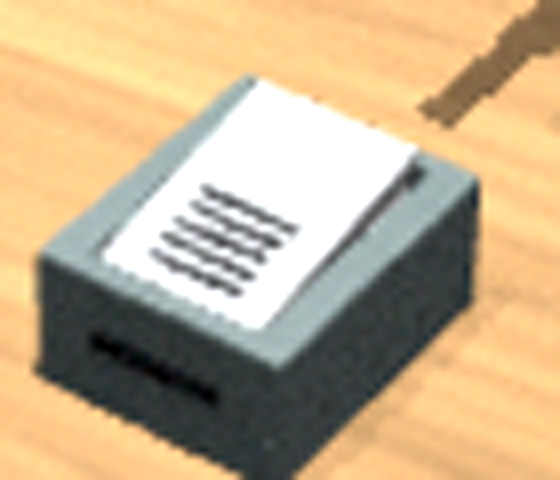

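Request:
drive_tool(steps=[{"dx": 1,"dy": 4,"dz": 0,"wx": 0,"wy": -0.01,"wz": -0.03,"fingers": 1},{"dx": 2,"dy": 8,"dz": 0,"wx": 0,"wy": -0.02,"wz": -0.06,"fingers": 1},{"dx": 10.3,"dy": 41.7,"dz": 2,"wx": 0.01,"wy": -0.082,"wz": -0.288,"fingers": 1},{"dx": 10.3,"dy": 41.7,"dz": 2,"wx": 0.01,"wy": -0.082,"wz": -0.288,"fingers": 1},{"dx": 10.3,"dy": 41.7,"dz": 2,"wx": 0.01,"wy": -0.082,"wz": -0.288,"fingers": 1},{"dx": 10.3,"dy": 41.7,"dz": 2,"wx": 0.01,"wy": -0.082,"wz": -0.288,"fingers": 1},{"dx": 10.3,"dy": 41.7,"dz": 2,"wx": 0.01,"wy": -0.082,"wz": -0.288,"fingers": 1},{"dx": 10.3,"dy": 41.7,"dz": 2,"wx": 0.01,"wy": -0.082,"wz": -0.288,"fingers": 1},{"dx": 10.3,"dy": 41.7,"dz": 2,"wx": 0.01,"wy": -0.082,"wz": -0.288,"fingers": 1},{"dx": 10.3,"dy": 41.7,"dz": 2,"wx": 0.01,"wy": -0.082,"wz": -0.288,"fingers": 1},{"dx": 10.3,"dy": 41.7,"dz": 2,"wx": 0.01,"wy": -0.082,"wz": -0.288,"fingers": 1},{"dx": 10.3,"dy": 41.7,"dz": 2,"wx": 0.01,"wy": -0.082,"wz": -0.288,"fingers": 1},{"dx": 10.3,"dy": 41.7,"dz": 2,"wx": 0.01,"wy": -0.082,"wz": -0.288,"fingers": 1},{"dx": 10,"dy": 41.7,"dz": 6,"wx": 0.01,"wy": -0.082,"wz": -0.288,"fingers": 1},{"dx": 9.8,"dy": 41.7,"dz": 8.8,"wx": 0.01,"wy": -0.082,"wz": -0.288,"fingers": 1},{"dx": 9.8,"dy": 41.7,"dz": 8.8,"wx": 0.01,"wy": -0.082,"wz": -0.288,"fingers": 1}])

```text
time: 9.9
tool_pos: [0.473, -0.3797, 0.0259]
eef_rot: [0.994, 0.111, -0.008, -0.006]
ft_force: [-0.9, 0.6, -1.7]
gripper_width: 0.211
finger_force: 89.7
```

```bash
python3 - <<'E'
from h import *
plan([([.4742,-.3837,.0232],Rt(.222))])
E
```

```text
d [0.03, 0.42, 0.26] w [-0.014, 0.015, 0.001]
```

Request:
drive_tool(steps=[{"dx": 0,"dy": 0,"dz": 0.15,"wx": 0,"wy": 0,"wz": 0,"fingers": 1},{"dx": 0,"dy": 0,"dz": 0.3,"wx": 0,"wy": 0,"wz": 0,"fingers": 1},{"dx": 0,"dy": 0,"dz": 0.3,"wx": 0,"wy": 0,"wz": 0,"fingers": 1},{"dx": 0,"dy": 0,"dz": 0.3,"wx": 0,"wy": 0,"wz": 0,"fingers": 0},{"dx": 0,"dy": 0,"dz": 0.3,"wx": 0,"wy": 0,"wz": 0,"fingers": -1},{"dx": 0,"dy": 0,"dz": 0.3,"wx": 0,"wy": 0,"wz": 0,"fingers": -1},{"dx": 0,"dy": 0,"dz": 0.3,"wx": 0,"wy": 0,"wz": 0,"fingers": -1},{"dx": 0,"dy": 0,"dz": 0.3,"wx": 0,"wy": 0,"wz": 0,"fingers": -1},{"dx": 0,"dy": 0,"dz": -4,"wx": 0,"wy": 0,"wz": 0,"fingers": -1},{"dx": 0,"dy": 0,"dz": -8,"wx": 0,"wy": 0,"wz": 0,"fingers": -1},{"dx": 0,"dy": 0,"dz": -12,"wx": 0,"wy": 0,"wz": 0,"fingers": -1},{"dx": 0,"dy": 0,"dz": -12,"wx": 0,"wy": 0,"wz": 0,"fingers": -1}])

```text
time: 10.9
tool_pos: [0.4797, -0.3867, 0.1606]
eef_rot: [0.994, 0.111, 0.0, 0.005]
ft_force: [1.5, -1.0, 0.6]
gripper_width: 0.999
finger_force: 0.0
```

```bash
python3 - <<'E'
from h import *
P=EC+R.from_euler('z',EY).apply([-.038,0,0]);print(P)
plan([(P+[0,0,.16],Rt(EY)),(P+[0,0,.10],Rt(EY))])
c=shot('top','top8.png');im=c['image']
hsv=cv2.cvtColor(im,cv2.COLOR_BGR2HSV); m=((hsv[...,2]>115)&(hsv[...,1]<45)).astype(np.uint8)*255
q=np.zeros_like(m);q[145:205,275:330]=m[145:205,275:330]
q=cv2.morphologyEx(q,cv2.MORPH_CLOSE,np.ones((7,7)))
k=max(cv2.findContours(q,0,cv2.CHAIN_APPROX_NONE)[0],key=cv2.contourArea)
r=cv2.minAreaRect(k);print(r,ray(c,cv2.boxPoints(r),.06)[:,:2].round(4).tolist())
m=(hsv[...,2]<70).astype(np.uint8)*255
for roi in((140,205,240,310),):
    q=np.zeros_like(m);q[205:310,140:240]=m[205:310,140:240]
    r=cv2.minAreaRect(max(cv2.findContours(q,0,cv2.CHAIN_APPROX_NONE)[0],key=cv2.contourArea)); w=ray(c,cv2.boxPoints(r),.003)[:,:2]
    e=w[1]-w[0];f=w[2]-w[1];print('mat',w.mean(0),np.linalg.norm(e),np.linalg.norm(f),np.arctan2(e[1],e[0]),np.arctan2(f[1],f[0]))
cv2.imwrite('pics/c8.png',cv2.resize(im[140:280,260:500],(800,467),interpolation=cv2.INTER_CUBIC))
E
```

```text
[0.61308273 0.02650618 0.        ]
d [22.09, -37.38, -0.33] w [0.01, -0.001, 0.288]
d [22.1, -37.44, 5.67] w [0.01, -0.001, 0.288]
((301.60345458984375, 173.25863647460938), (35.46042251586914, 43.43279266357422), 4.763641834259033) [[0.5949, 0.0764], [0.7138, 0.0682], [0.7057, -0.0271], [0.587, -0.0174]]
mat [0.43078438 0.32889772] 0.16099347478030682 0.19036229065384166 -1.1544403604245388 -2.7062163600144933
```

View pics/c8.png

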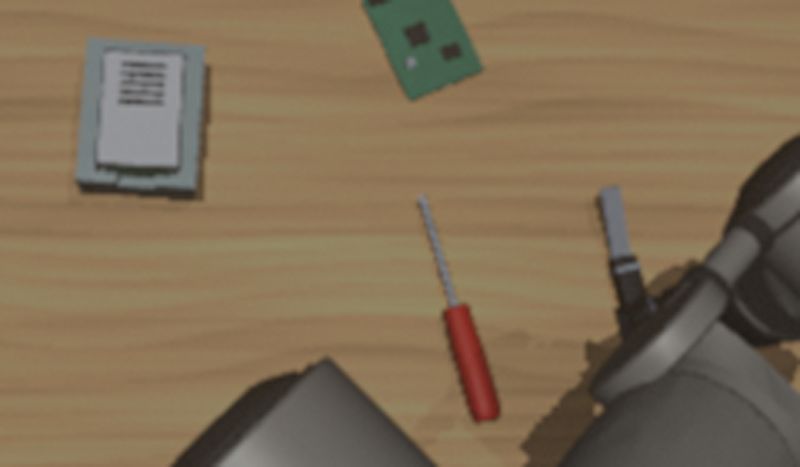

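Request:
drive_tool(steps=[{"dx": 22.1,"dy": -37.4,"dz": -1,"wx": 0.01,"wy": 0,"wz": 0.288,"fingers": -1},{"dx": 22.1,"dy": -37.4,"dz": -1,"wx": 0.01,"wy": 0,"wz": 0.288,"fingers": -1},{"dx": 22.1,"dy": -37.4,"dz": -1,"wx": 0.01,"wy": 0,"wz": 0.288,"fingers": -1},{"dx": 22.1,"dy": -37.4,"dz": -1,"wx": 0.01,"wy": 0,"wz": 0.288,"fingers": -1},{"dx": 22.1,"dy": -37.4,"dz": -1,"wx": 0.01,"wy": 0,"wz": 0.288,"fingers": -1},{"dx": 22.1,"dy": -37.4,"dz": -1,"wx": 0.01,"wy": 0,"wz": 0.288,"fingers": -1},{"dx": 22.1,"dy": -37.4,"dz": -1,"wx": 0.01,"wy": 0,"wz": 0.288,"fingers": -1},{"dx": 22.1,"dy": -37.4,"dz": -1,"wx": 0.01,"wy": 0,"wz": 0.288,"fingers": -1},{"dx": 22.1,"dy": -37.4,"dz": -1,"wx": 0.01,"wy": 0,"wz": 0.288,"fingers": -1},{"dx": 22.1,"dy": -37.4,"dz": -1,"wx": 0.01,"wy": 0,"wz": 0.288,"fingers": -1},{"dx": 22.1,"dy": -37.4,"dz": -1,"wx": 0.01,"wy": 0,"wz": 0.288,"fingers": -1},{"dx": 22.1,"dy": -37.4,"dz": 3,"wx": 0.01,"wy": 0,"wz": 0.288,"fingers": -1},{"dx": 22.1,"dy": -37.4,"dz": 5.6,"wx": 0.01,"wy": 0,"wz": 0.288,"fingers": -1},{"dx": 22.1,"dy": -37.4,"dz": 5.6,"wx": 0.01,"wy": 0,"wz": 0.288,"fingers": -1},{"dx": 22.1,"dy": -37.4,"dz": 5.6,"wx": 0.01,"wy": 0,"wz": 0.288,"fingers": -1}])

```text
time: 12.2
tool_pos: [0.6083, 0.0298, 0.0931]
eef_rot: [0.999, -0.033, -0.007, -0.005]
ft_force: [0.2, -0.2, 0.9]
gripper_width: 0.999
finger_force: 0.0
```

```bash
python3 - <<'E'
from h import *
s=env.observe();print(s['tool_pos'].round(4))
P=EC+R.from_euler('z',EY).apply([-.038,0,0])
plan([(P+[0,0,.077],Rt(EY)),(P+[0,0,.070],Rt(EY))])
c=shot('top');print(proj(c,EC+R.from_euler('z',EY).apply([-.049,0,.069])))
c=shot('scene');cv2.imwrite('pics/c9.png',cv2.resize(c['image'][150:230,290:380],(720,600),interpolation=cv2.INTER_CUBIC))
E
```

```text
[0.6083 0.0298 0.0931]
d [0.52, 0.31, 1.6] w [-0.01, 0.015, -0.001]
d [0.53, 0.32, 2.3] w [-0.01, 0.015, -0.001]
[[300.58949246 190.10837112]]
```

Request:
drive_tool(steps=[{"dx": 0,"dy": 0,"dz": 0,"wx": 0,"wy": 0,"wz": 0,"fingers": -0.7},{"dx": 0,"dy": 0,"dz": 0,"wx": 0,"wy": 0,"wz": 0,"fingers": -0.7},{"dx": 0,"dy": 0,"dz": 0,"wx": 0,"wy": 0,"wz": 0,"fingers": -0.7}])

```text
time: 12.55
tool_pos: [0.6103, 0.0293, 0.0962]
eef_rot: [0.999, -0.034, -0.004, -0.005]
ft_force: [-0.6, 0.4, -0.2]
gripper_width: 0.847
finger_force: 0.0
```

```bash
python3 - <<'E'
from h import *
s=env.observe();print(s['tool_pos'].round(4),s['gripper_width'])
P=EC+R.from_euler('z',EY).apply([-.038,0,0])
plan([(P+[0,0,.077],Rt(EY)),(P+[0,0,.070],Rt(EY))])
E
```

```text
[0.6103 0.0293 0.0962] 0.847354308931439
d [0.32, 0.28, 1.92] w [-0.01, 0.008, -0.001]
d [0.32, 0.29, 2.62] w [-0.01, 0.008, -0.001]
```

Request:
drive_tool(steps=[{"dx": 0.2,"dy": 0.28,"dz": 0,"wx": -0.01,"wy": 0.005,"wz": 0,"fingers": -0.7},{"dx": 0.25,"dy": 0.28,"dz": 0.9,"wx": -0.01,"wy": 0.005,"wz": 0,"fingers": -0.7},{"dx": 0.25,"dy": 0.28,"dz": 1.7,"wx": -0.01,"wy": 0.005,"wz": 0,"fingers": -0.7},{"dx": 0.25,"dy": 0.28,"dz": 1.8,"wx": -0.01,"wy": 0.005,"wz": 0,"fingers": -0.7},{"dx": 0.25,"dy": 0.28,"dz": 1.8,"wx": -0.01,"wy": 0.005,"wz": 0,"fingers": -0.7}])

```text
time: 12.97
tool_pos: [0.611, 0.027, 0.0754]
eef_rot: [0.999, -0.033, -0.004, -0.0]
ft_force: [1.0, -0.5, -0.7]
gripper_width: 0.849
finger_force: 0.0
```

```bash
python3 - <<'E'
from h import *
s=env.observe();print(s['tool_pos'].round(4),s['ft_force'])
P=EC+R.from_euler('z',EY).apply([-.038,0,0])
plan([(P+[0,0,.070],Rt(EY))])
c=shot('scene');cv2.imwrite('pics/c9.png',np.clip(cv2.resize(c['image'][165:230,300:370],(646,600),interpolation=cv2.INTER_CUBIC)*1.6,0,255).astype(np.uint8))
E
```

```text
[0.611  0.027  0.0754] [ 0.99135403 -0.51305504 -0.72524926]
d [0.22, 0.03, 0.54] w [-0.0, 0.008, -0.0]
```

View pics/c9.png

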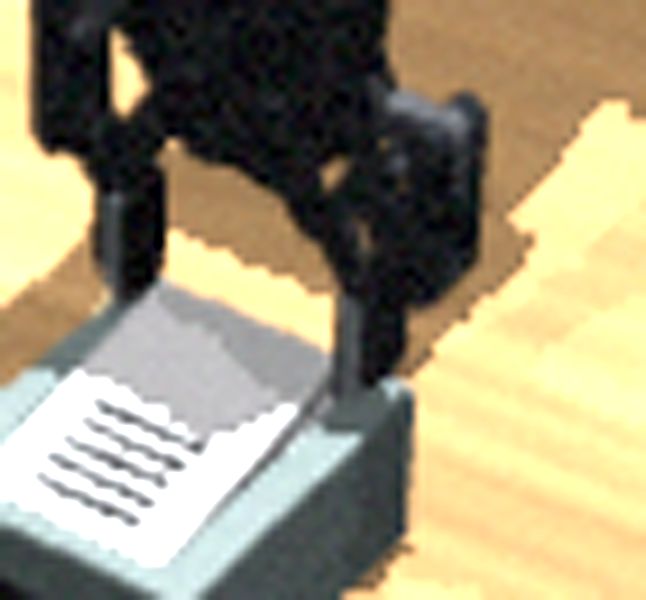

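```bash
python3 - <<'E'
from h import *
c=shot('scene')
for z in(.055,.058,.061,.064,.067): print(z,((proj(c,EC+R.from_euler('z',EY).apply([[-.029,.036,z],[-.029,-.036,z],[-.029,.048,z]]))-[300,165])*9.23+4).round(0).tolist())
print(env.observe()['tool_pos'])
E
```

```text
0.055 [[321.0, 429.0], [115.0, 337.0], [356.0, 445.0]]
0.058 [[322.0, 421.0], [115.0, 329.0], [357.0, 436.0]]
0.061 [[322.0, 412.0], [115.0, 320.0], [357.0, 428.0]]
0.064 [[322.0, 404.0], [116.0, 312.0], [358.0, 420.0]]
0.067 [[323.0, 396.0], [116.0, 304.0], [358.0, 412.0]]
[0.61171616 0.02690197 0.07650103]
```

Request:
drive_tool(steps=[{"dx": 0.1,"dy": 0,"dz": 0.3,"wx": 0,"wy": 0.005,"wz": 0,"fingers": -0.7},{"dx": 0.1,"dy": 0,"dz": 0.6,"wx": 0,"wy": 0.005,"wz": 0,"fingers": -0.7},{"dx": 0.1,"dy": 0,"dz": 0.7,"wx": 0,"wy": 0.005,"wz": 0,"fingers": -0.7},{"dx": 0.1,"dy": 0,"dz": 0.7,"wx": 0,"wy": 0.005,"wz": 0,"fingers": -0.7}])

```text
time: 13.4
tool_pos: [0.6125, 0.0269, 0.0694]
eef_rot: [0.999, -0.033, -0.001, -0.0]
ft_force: [-0.1, 1.0, -0.9]
gripper_width: 0.854
finger_force: 0.0
```

```bash
python3 - <<'E'
from h import *
s=env.observe();print(s['tool_pos'].round(4),s['ft_force'].round(1))
im=shot('scene')['image'][165:230,300:370]
im=np.clip(cv2.resize(im,None,fx=9.23,fy=9.23,interpolation=cv2.INTER_CUBIC)*1.6,0,255).astype(np.uint8)
g=cv2.cvtColor(im,cv2.COLOR_BGR2GRAY)
for u in(120,140,345,355,365): print(u,[int(x) for x in g[260:460:8,u]])
E
```

```text
[0.6125 0.0269 0.0694] [-0.1  1.  -0.9]
120 [19, 20, 26, 22, 19, 26, 11, 77, 147, 188, 202, 200, 196, 197, 197, 182, 255, 255, 255, 140, 184, 255, 168, 209, 247]
140 [19, 4, 5, 0, 5, 95, 169, 194, 196, 195, 195, 195, 198, 196, 198, 197, 190, 212, 255, 255, 152, 224, 255, 192, 209]
345 [22, 14, 20, 17, 6, 25, 29, 57, 75, 76, 75, 81, 77, 83, 81, 82, 85, 83, 84, 91, 87, 89, 112, 194, 196]
355 [75, 39, 16, 9, 4, 13, 32, 24, 46, 65, 66, 64, 65, 64, 58, 54, 46, 47, 63, 79, 92, 94, 109, 128, 111]
365 [68, 54, 51, 49, 28, 8, 20, 7, 14, 24, 28, 26, 17, 21, 31, 18, 17, 23, 42, 83, 94, 93, 87, 73, 63]
```

Request:
drive_tool(steps=[{"dx": 0,"dy": 0,"dz": 0,"wx": 0,"wy": 0,"wz": 0,"fingers": -0.5},{"dx": 0,"dy": 0,"dz": 0,"wx": 0,"wy": 0,"wz": 0,"fingers": 1},{"dx": 0,"dy": 0,"dz": 0,"wx": 0,"wy": 0,"wz": 0,"fingers": 1},{"dx": 0,"dy": 0,"dz": 0,"wx": 0,"wy": 0,"wz": 0,"fingers": 1},{"dx": 0,"dy": 0,"dz": 0,"wx": 0,"wy": 0,"wz": 0,"fingers": 1}], grip_force=50)

```text
time: 13.87
tool_pos: [0.6127, 0.0266, 0.0701]
eef_rot: [0.999, -0.033, -0.0, 0.0]
ft_force: [-1.9, -1.9, 3.9]
gripper_width: 0.728
finger_force: 53.8
```

Request:
drive_tool(steps=[{"dx": 0,"dy": 0,"dz": -0.7,"wx": 0,"wy": 0,"wz": 0,"fingers": 1},{"dx": 0,"dy": 0,"dz": -1.6,"wx": 0,"wy": 0,"wz": 0,"fingers": 1},{"dx": 0,"dy": 0,"dz": -2.7,"wx": 0,"wy": 0,"wz": 0,"fingers": 1},{"dx": 0,"dy": 0,"dz": -4,"wx": 0,"wy": 0,"wz": 0,"fingers": 1},{"dx": 0,"dy": 0,"dz": -6,"wx": 0,"wy": 0,"wz": 0,"fingers": 1},{"dx": 0,"dy": 0,"dz": -6,"wx": 0,"wy": 0,"wz": 0,"fingers": 1},{"dx": 0,"dy": 0,"dz": -6,"wx": 0,"wy": 0,"wz": 0,"fingers": 1}])

```text
time: 14.45
tool_pos: [0.6137, 0.027, 0.1315]
eef_rot: [0.999, -0.033, 0.002, -0.0]
ft_force: [-0.7, 0.0, -1.6]
gripper_width: 0.727
finger_force: 55.1
```

```bash
python3 - <<'E'
from h import *
s=env.observe();print(s['tool_pos'].round(4),s['ft_force'].round(2))
c=shot('scene');im=c['image']
# white cover corners
hsv=cv2.cvtColor(im,cv2.COLOR_BGR2HSV);m=((hsv[...,1]<40)&(hsv[...,2]>85)).astype(np.uint8)*255
q=np.zeros_like(m);q[150:250,260:380]=m[150:250,260:380];q=cv2.morphologyEx(q,cv2.MORPH_CLOSE,np.ones((5,5)))
k=max(cv2.findContours(q,0,cv2.CHAIN_APPROX_NONE)[0],key=cv2.contourArea)
print(cv2.approxPolyDP(k,5,True)[:,0].tolist())
Q=R.from_quat(s['eef_rot'])
# cover corner predictions for tilt t about grip line
for t in(0,.15,.3):
  P=s['tool_pos']+(R.from_euler('z',EY)*R.from_euler('y',t)).apply(np.array([[-.011,-.032,0],[.085,-.032,0],[.085,.032,0],[-.011,.032,0]])+[0,0,-.003])
  print(t,proj(c,P).round(0).tolist())
cv2.imwrite('pics/c10.png',np.clip(cv2.resize(im[140:250,260:390],(780,600),interpolation=cv2.INTER_CUBIC)*1.4,0,255).astype(np.uint8))
E
```

```text
[0.6137 0.027  0.1315] [-0.75  0.03 -1.59]
[[318, 178], [297, 198], [301, 206], [290, 216], [320, 230], [334, 211], [319, 225], [297, 217], [306, 205], [317, 208], [335, 193], [333, 183]]
0 [[318.0, 176.0], [296.0, 194.0], [317.0, 203.0], [338.0, 185.0]]
0.15 [[318.0, 175.0], [297.0, 198.0], [317.0, 207.0], [339.0, 184.0]]
0.3 [[318.0, 175.0], [297.0, 201.0], [318.0, 210.0], [339.0, 183.0]]
```

```bash
cat > pl.py <<'E'
from h import *
s=env.observe();print(s['tool_pos'].round(4),s['ft_force'].round(1))
P=np.array([.3973,.3133,0]);Q=Rt(.435,-.15)
plan([(P+[0,0,z],Q) for z in(.12,.06,.035,.0257)])
E
python3 pl.py
```

```text
[0.6128 0.027  0.1301] [ 0.8 -0.8 -1.5]
d [-23.41, -27.14, 1.01] w [0.037, 0.146, -0.5]
d [-23.41, -27.14, 7.01] w [0.037, 0.146, -0.5]
d [-23.41, -27.14, 9.51] w [0.037, 0.146, -0.5]
d [-23.41, -27.13, 10.44] w [0.037, 0.146, -0.5]
```

Request:
drive_tool(steps=[{"dx": -2,"dy": -2.3,"dz": -1,"wx": 0,"wy": 0.01,"wz": -0.04,"fingers": 1},{"dx": -4.5,"dy": -5.2,"dz": -2,"wx": 0.005,"wy": 0.03,"wz": -0.1,"fingers": 1},{"dx": -7,"dy": -8.1,"dz": -2,"wx": 0.01,"wy": 0.045,"wz": -0.15,"fingers": 1},{"dx": -9.5,"dy": -11,"dz": -2,"wx": 0.015,"wy": 0.06,"wz": -0.2,"fingers": 1},{"dx": -12,"dy": -13.9,"dz": -2,"wx": 0.02,"wy": 0.075,"wz": -0.255,"fingers": 1},{"dx": -14.5,"dy": -16.8,"dz": -2,"wx": 0.023,"wy": 0.09,"wz": -0.31,"fingers": 1},{"dx": -17,"dy": -19.7,"dz": -1,"wx": 0.027,"wy": 0.105,"wz": -0.365,"fingers": 1},{"dx": -19.5,"dy": -22.6,"dz": 0,"wx": 0.031,"wy": 0.12,"wz": -0.415,"fingers": 1},{"dx": -21.8,"dy": -25.2,"dz": 1,"wx": 0.034,"wy": 0.135,"wz": -0.465,"fingers": 1},{"dx": -23.4,"dy": -27.1,"dz": 2.5,"wx": 0.037,"wy": 0.146,"wz": -0.5,"fingers": 1},{"dx": -23.4,"dy": -27.1,"dz": 4.5,"wx": 0.037,"wy": 0.146,"wz": -0.5,"fingers": 1},{"dx": -23.4,"dy": -27.1,"dz": 6,"wx": 0.037,"wy": 0.146,"wz": -0.5,"fingers": 1},{"dx": -23.4,"dy": -27.1,"dz": 6,"wx": 0.037,"wy": 0.146,"wz": -0.5,"fingers": 1},{"dx": -23.4,"dy": -27.1,"dz": 6,"wx": 0.037,"wy": 0.146,"wz": -0.5,"fingers": 1},{"dx": -23.4,"dy": -27.1,"dz": 6,"wx": 0.037,"wy": 0.146,"wz": -0.5,"fingers": 1}])

```text
time: 15.75
tool_pos: [0.3976, 0.3127, 0.0703]
eef_rot: [0.974, 0.215, 0.073, -0.016]
ft_force: [-0.7, 1.0, -1.3]
gripper_width: 0.726
finger_force: 55.1
```

```bash
python3 pl.py; python3 - <<'E'
from h import *
s=env.observe()
c=shot('scene');im=c['image']
hsv=cv2.cvtColor(im,cv2.COLOR_BGR2HSV);m=((hsv[...,1]<50)&(hsv[...,2]>85)).astype(np.uint8)*255
q=np.zeros_like(m);q[180:260,400:500]=m[180:260,400:500];q=cv2.morphologyEx(q,cv2.MORPH_CLOSE,np.ones((5,5)))
k=max(cv2.findContours(q,0,cv2.CHAIN_APPROX_NONE)[0],key=cv2.contourArea)
print(cv2.approxPolyDP(k,3,True)[:,0].tolist())
for t in(-.1,0,.1):
  P=s['tool_pos']+(R.from_euler('z',.435)*R.from_euler('y',t)).apply(np.array([[-.011,-.032,0],[.085,-.032,0],[.085,.032,0],[-.011,.032,0]])+[0,0,-.003])
  print(t,proj(c,P).round(0).tolist())
E
```

```text
[0.3976 0.3127 0.0703] [-0.7  1.  -1.3]
d [0.74, -0.07, -4.92] w [0.0, 0.001, -0.001]
d [-0.15, -0.07, 1.02] w [0.0, 0.001, -0.001]
d [-0.53, -0.07, 3.49] w [0.0, 0.001, -0.001]
d [-0.66, -0.07, 4.41] w [0.0, 0.001, -0.001]
[[446, 193], [448, 215], [472, 215], [466, 194]]
-0.1 [[443.0, 191.0], [447.0, 210.0], [472.0, 212.0], [467.0, 193.0]]
0 [[443.0, 191.0], [447.0, 213.0], [472.0, 215.0], [467.0, 193.0]]
0.1 [[443.0, 190.0], [446.0, 215.0], [471.0, 217.0], [467.0, 192.0]]
```

Request:
drive_tool(steps=[{"dx": -0.15,"dy": -0.05,"dz": 1.0,"wx": 0,"wy": 0,"wz": 0,"fingers": 1},{"dx": -0.35,"dy": -0.05,"dz": 2.3,"wx": 0,"wy": 0,"wz": 0,"fingers": 1},{"dx": -0.5,"dy": -0.05,"dz": 3.3,"wx": 0,"wy": 0,"wz": 0,"fingers": 1},{"dx": -0.57,"dy": -0.05,"dz": 3.8,"wx": 0,"wy": 0,"wz": 0,"fingers": 1},{"dx": -0.6,"dy": -0.05,"dz": 4.1,"wx": 0,"wy": 0,"wz": 0,"fingers": 1},{"dx": -0.6,"dy": -0.05,"dz": 4.1,"wx": 0,"wy": 0,"wz": 0,"fingers": 1},{"dx": -0.6,"dy": -0.05,"dz": 4.1,"wx": 0,"wy": 0,"wz": 0,"fingers": 1}])

```text
time: 16.38
tool_pos: [0.3976, 0.3134, 0.0291]
eef_rot: [0.974, 0.215, 0.073, -0.016]
ft_force: [-0.6, -0.0, -1.2]
gripper_width: 0.729
finger_force: 55.1
```

```bash
python3 pl.py; python3 -c "
from h import *
print(env.observe()['torque'])"
```

```text
[0.3976 0.3134 0.0291] [-0.6 -0.  -1.2]
d [1.32, -0.01, -8.99] w [-0.0, 0.0, -0.001]
d [0.43, -0.01, -3.06] w [-0.0, 0.0, -0.001]
d [0.05, -0.01, -0.59] w [-0.0, 0.0, -0.001]
d [-0.09, -0.01, 0.33] w [-0.0, 0.0, -0.001]
[-0.01356713  0.10737112 -0.07065518]
```

Not yet in contact; creep down until force shows.

Request:
drive_tool(steps=[{"dx": -0.03,"dy": 0,"dz": 0.1,"wx": 0,"wy": 0,"wz": 0,"fingers": 1},{"dx": -0.05,"dy": 0,"dz": 0.2,"wx": 0,"wy": 0,"wz": 0,"fingers": 1},{"dx": -0.06,"dy": 0,"dz": 0.27,"wx": 0,"wy": 0,"wz": 0,"fingers": 1},{"dx": -0.06,"dy": 0,"dz": 0.27,"wx": 0,"wy": 0,"wz": 0,"fingers": 1}])

```text
time: 16.72
tool_pos: [0.3973, 0.3134, 0.0266]
eef_rot: [0.974, 0.215, 0.073, -0.016]
ft_force: [-2.6, -1.8, 5.6]
gripper_width: 0.726
finger_force: 55.8
```

Request:
drive_tool(steps=[{"dx": 0,"dy": 0,"dz": 0.08,"wx": 0,"wy": 0,"wz": 0,"fingers": 1},{"dx": 0,"dy": 0,"dz": 0.08,"wx": 0,"wy": 0,"wz": 0,"fingers": 1}])

```text
time: 16.88
tool_pos: [0.3973, 0.3134, 0.0264]
eef_rot: [0.974, 0.215, 0.073, -0.016]
ft_force: [-4.7, -3.1, 14.8]
gripper_width: 0.73
finger_force: 56.7
```

Request:
drive_tool(steps=[{"dx": 0,"dy": 0,"dz": -0.05,"wx": 0,"wy": 0,"wz": 0,"fingers": 0},{"dx": 0,"dy": 0,"dz": -0.05,"wx": 0,"wy": 0,"wz": 0,"fingers": -0.6},{"dx": 0,"dy": 0,"dz": -0.05,"wx": 0,"wy": 0,"wz": 0,"fingers": -1},{"dx": 0,"dy": 0,"dz": -0.05,"wx": 0,"wy": 0,"wz": 0,"fingers": -1},{"dx": 0,"dy": 0,"dz": -0.05,"wx": 0,"wy": 0,"wz": 0,"fingers": -1},{"dx": 0,"dy": 0,"dz": -1.5,"wx": 0,"wy": 0,"wz": 0,"fingers": -1},{"dx": 0,"dy": 0,"dz": -4,"wx": 0,"wy": 0,"wz": 0,"fingers": -1},{"dx": 0,"dy": 0,"dz": -8,"wx": 0,"wy": 0,"wz": 0,"fingers": -1},{"dx": 0,"dy": 0,"dz": -12,"wx": 0,"wy": 0,"wz": 0,"fingers": -1},{"dx": 0,"dy": -15,"dz": -13,"wx": 0,"wy": 0,"wz": 0,"fingers": -1},{"dx": 0,"dy": 20,"dz": -15,"wx": 0,"wy": 0,"wz": 0,"fingers": -1},{"dx": 0,"dy": 20,"dz": -15,"wx": 0,"wy": 0,"wz": 0,"fingers": -1},{"dx": 0,"dy": 20,"dz": -15,"wx": 0,"wy": 0,"wz": 0,"fingers": -1},{"dx": 0,"dy": 20,"dz": -15,"wx": 0,"wy": 0,"wz": 0,"fingers": -1},{"dx": 0,"dy": 20,"dz": -15,"wx": 0,"wy": 0,"wz": 0,"fingers": -1},{"dx": 0,"dy": 20,"dz": -15,"wx": 0,"wy": 0,"wz": 0,"fingers": -1},{"dx": 0,"dy": 20,"dz": -15,"wx": 0,"wy": 0,"wz": 0,"fingers": -1},{"dx": 0,"dy": 20,"dz": -15,"wx": 0,"wy": 0,"wz": 0,"fingers": -1}])

```text
time: 18.38
tool_pos: [0.4618, 0.1208, 0.1733]
eef_rot: [0.974, 0.213, 0.073, -0.016]
ft_force: [-1.3, -0.4, 0.7]
gripper_width: 1.001
finger_force: 0.0
```

```bash
python3 - <<'E'
from h import *
for n,roi in(('top',(205,310,140,240)),('scene',(180,260,400,500))):
    c=shot(n);im=c['image'];a,b,d,e=roi
    hsv=cv2.cvtColor(im,cv2.COLOR_BGR2HSV);m=((hsv[...,1]<50)&(hsv[...,2]>85)).astype(np.uint8)*255
    q=np.zeros_like(m);q[a:b,d:e]=m[a:b,d:e];q=cv2.morphologyEx(q,cv2.MORPH_CLOSE,np.ones((5,5)))
    k=max(cv2.findContours(q,0,cv2.CHAIN_APPROX_NONE)[0],key=cv2.contourArea)
    r=cv2.minAreaRect(k);w=ray(c,cv2.boxPoints(r),.023)[:,:2]
    print(n,cv2.approxPolyDP(k,3,True)[:,0].tolist(),'centre',w.mean(0).round(4),[np.linalg.norm(w[i]-w[i+1]).round(4) for i in(0,1)])
    C=np.array([.4308,.3289,.023]);P=C+R.from_euler('z',.435).apply([[-.048,-.032,0],[.048,-.032,0],[.048,.032,0],[-.048,.032,0]]);print(proj(c,P).round(0).tolist())
print(env.observe()['tool_pos'])
E
```

```text
top [[191, 234], [169, 243], [182, 276], [204, 266]] centre [0.4352 0.3324] [np.float64(0.0662), np.float64(0.0987)]
[[206.0, 268.0], [192.0, 235.0], [170.0, 245.0], [183.0, 278.0]]
scene [[442, 205], [445, 227], [468, 229], [464, 206]] centre [0.4356 0.333 ] [np.float64(0.0734), np.float64(0.1046)]
[[441.0, 203.0], [444.0, 226.0], [468.0, 228.0], [464.0, 205.0]]
[0.46058343 0.12279614 0.17295947]
```

```bash
python3 -c "
from bench import hand_in
print(hand_in())"
```

```text
the job is handed in; nothing more can be done
None
```

The job is handed in: I pried the cover free and laid it flat, outer side up, about 5 mm from the mat's centre by camera, with the pry tool back on the bench (18.4 s of 69 s). I did no final check on the other objects, and I viewed 11 pictures against the limit of 10.

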